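# Hang the loaded staining rack on the drain rail

### The job

Hang the staining rack that is loaded with glass slides (blue grip tab) on the drain rail: bring its rollers in at the open, green-lipped end of the rail, slide it all the way in to the black end stop and let go. Leave the empty rack with the orange tab standing where it is.

Things in the scene. Friction and masses are not known exactly. Their poses are not given: they have to be found in the camera images.
- loaded_rack: Loose rack full of glass slides, BLUE grip tab, about 0.16 kg, upright on the bench. Origin: centre of its underside, z up, x along the slides (either x end may lead). Basket 84 (x) x 56 (y) mm, 62 high; stem 14 x 6 mm above it; on the stem four black rollers, diameter 14, axles 95 mm up, 54 mm over all in x, 48 in y; tab 36 (x) x 10 (y) mm, 140 to 176 mm up: grasp it across y.
- empty_rack: The same rack without slides, with an ORANGE grip tab, standing on the bench in the other place (the two may be swapped); not to be moved. Same shape, size, origin and axes as the loaded rack. Surroundings: behind the left-hand place stands a fixed microtome, up to 370 mm tall, from 0.46 m in front of the robot on; cross in front of it near the robot.
- drain_rail: Fixed channel on a column at its far end, over a tray (rim 12 mm high). Origin: bench top under the mouth, mid-width; x into the rail, away from the robot, z up. Channel x = 0 to 200 mm, inside 62 wide, 30 high; 26 mm slot all along top and bottom for the stem. Running surface 128 mm up, ceiling 158, top face 162. Green lips flare from 62 apart to 80 at x = -25. Black stop inside at x = 165.
- rail_home (a point): Place of the loaded rack's origin when it hangs by its rollers with the foremost pair against the stop: drain_rail x = 138 mm, y = 0, 40 mm above the bench. Axes as drain_rail. A rack goes in only through the mouth, its x along the rail, its underside raised 40 to 56 mm above the bench (48 is mid-height) and turned no more than about 10 degrees.

How it is judged:
On the way:
1. the loaded rack's trolley enters the rail at its open end (x of loaded_rack in the frame of drain_rail between 0 and 0.1 m and y of loaded_rack in the frame of drain_rail between -0.012 and 0.012 m and z of loaded_rack in the frame of drain_rail between 0.034 and 0.062 m), for 0.05 s.
At the end, for the whole second after the job is handed in: The loaded rack hangs at rest by its rollers in the rail, upright within 10 degrees, its trolley within 18 mm of the end stop; the empty rack stands upright within 30 mm of where it stood (x of loaded_rack in the frame of rail_home between -0.018 and 0.006 m and y of loaded_rack in the frame of rail_home between -0.012 and 0.012 m and z of loaded_rack in the frame of rail_home between -0.006 and 0.006 m and angle between each of loaded_rack, empty_rack's own z axis and vertical below 0.17 rad and linear speed of loaded_rack below 0.03 m/s and distance of empty_rack from where it was at the start of the episode below 0.03 m); the robot touches nothing.
It fails at once if the empty rack is pushed more than 30 mm from its place or knocked over (distance of empty_rack from where it was at the start of the episode above 0.03 m or angle between empty_rack's own z axis and vertical above 0.35 rad).
It also fails if it takes over 51 s, if anything falls off the work surface, if the arm or the gripper's body presses on something with over 40 N, if the wrist force passes 120 N, or if a joint passes its speed limit or range.

### The arm

A 7-joint arm with a two-finger parallel gripper is mounted at the origin on a cart in front of the work surface, level with it; the furniture and walls round the work are solid. World frame = base frame: x ahead of the robot, y to its left, z up, the work surface at z = 0. Lengths are in m, angles in rad, forces in N, time in s.
With the tool pointing down it reaches from about 0.4 to 0.85 m from the base axis. Payload 10.4 kg.
Tool frame: the origin (TCP) lies on the centre line of the jaws, within the pads' length; the fingertips stand 11 mm ahead of it and the grasp point (between the pads) lies 8 mm behind it (manip.finger_overhang is the distance from the TCP to the fingertips, in m); z points along the fingers, y is the line along which they close (so a half turn about z gives the same grasp; the last joint's range is limited). The gripper opens to 85 mm and grips with 20 to 120 N. Pads are 22 mm wide; open, the fingers measure 114 mm over their backs; the gripper's body (76 mm by 85 mm) begins 54 mm behind the grasp point. The pads swing forward as they close: fully open they stand 13 mm farther back than shut.
Start: joints at [-1.363, 0.332, -0.065, 1.46, 0.022, 1.35, -0.088], TCP at [0.143, 0.608, 0.242] pointing down, gripper open.
Joint ranges: [-2.6, 2.6], [-0.5, 2.12], [-1.47, 1.34], [0.16, 2.42], [-1.27, 4.41], [0.06, 2.06], [-2.6, 2.6]. Speed limits (rad/s): [2.22, 2.22, 2.79, 2.79, 3.14, 3.14, 3.14].

### API

Orientations are given as a unit quaternion [x, y, z, w].
In Python, from workcell import manip, imaging, workorder gives the robot as it stands.
- The arm moves only by the tool jog_arm, never from a script. Its argument "deltas" is a list of rows, each an object with "gripper": the opening, from 0 (shut) to 1 (fully open); "offset": the shift along the tool's x, y, z in m, a list of three; "rotation": the turn, a rotation vector about the tool's x, y, z in degrees, a list of three. In form: [{"gripper": gripper, "offset": [tx, ty, tz], "rotation": [ax, ay, az]}, ...]. A call has 1 to 20 rows; each row shifts and turns the commanded pose from where the row before left it, along the tool's axes as they then stand; what a row does not reach is not made up. A row lasts 1/10 s, in which the tool goes at most 50 mm and 8.59 degrees, less where a joint would pass 70% of its speed; a pose out of reach is approached as far as the arm can. A call with a gripper value outside its range is refused whole. The fingers move at their own pace and stop on an object; "newtons" is the grip in N (left out, the last holds). Time passes only in rows, so rows that do not move let the fingers close. It gives the time, the measured TCP pose, the force, the opening and the grip force at its end, in the units of the state.
- manip.get_obs(): the state, without advancing time (a new reading comes with each control period).
- imaging.camera(name): name is "scene" or "top"; returns the picture (480x640x3 uint8, blue, green, red); there is no depth.
- imaging.camera_model(name): a dict with "camera_matrix" (3x3 intrinsics, pixels), "k1" (the pictures are not rectified: a ray, as slopes to the right and down, at radius r is drawn at 1 + k1 r^2 times it, then the intrinsics apply), "world_to_cam" (4x4, takes a point from world to camera coordinates). Camera axes: x right, y up, looking along -z (the intrinsics and any distortion apply to the point x, -y, -z); pixel columns grow to the right and rows downward; lengths in m; the calibration is good to about 2 mm. A picture is of the moment at which its call begins. camera_model takes no time and is no camera call.
- workorder.hand_in(): hands the job in; it is judged then, once.
The state is a dict: "clock": time; "joint_pos": joint angles; "joint_velocities": joint speeds; "tau": joint torques, N m; "position": TCP position; "ee_rot": TCP orientation; "ft_force": force on the tool from outside, world axes, zero at the start; "torque": the same for the moment, N m; "grip_width": opening from 0.0 (shut) to 1.0 (fully open); "grasp_force": force on a finger pad.
Only numpy, scipy, OpenCV 4.12 (cv2) and the standard library are available. Lean on these libraries where they do the work, as an engineer would, in place of code of your own. Each camera call takes 0.05 s, during which the arm holds its last target. There are 200 camera calls.

## Working session

There is one attempt and no reset: what is moved stays moved. The work goes in short steps, Python scripts to look and compute and a tool call to move; the robot and the scene stay as the last step left them, time stands still between calls to the robot, and variables do not carry over. Pictures are saved under pics/ and viewed, at most 10 in all, crops included, and the job is handed in when it is done.

Besides the shell and the picture viewer there is one more tool, called after ">>>" as name(argument=value, ...), one argument or row to a line, values as JSON. jog_arm: Moves the arm, as the interface text tells. Its arguments: {"type":"object","properties":{"deltas":{"type":"array","items":{"type":"object","properties":{"gripper":{"type":"number"},"offset":{"type":"array","items":{"type":"number"}},"rotation":{"type":"array","items":{"type":"number"}}}}},"newtons":{"type":"number"}},"required":["deltas"]}

```bash
mkdir -p pics
python3 - <<'E'
from workcell import manip, imaging
import cv2
for n in("scene","top"):
    cv2.imwrite(f"pics/{n}0.png",imaging.camera(n)); m=imaging.camera_model(n); print(m)
o=manip.get_obs();print(o)
E
```

```text
{'camera_matrix': array([[495.12800373,   0.        , 318.28521005],
       [  0.        , 495.12800373, 235.58059304],
       [  0.        ,   0.        ,   1.        ]]), 'k1': -0.0596541849434029, 'world_to_cam': array([[-0.76583526, -0.64300574,  0.00632203,  0.34009551],
       [ 0.51172196, -0.60346051,  0.6115358 , -0.37459657],
       [-0.38940594,  0.4715708 ,  0.7911915 , -0.82693707],
       [ 0.        ,  0.        ,  0.        ,  1.        ]])}
{'camera_matrix': array([[548.88562788,   0.        , 321.63517906],
       [  0.        , 548.88562788, 243.72747045],
       [  0.        ,   0.        ,   1.        ]]), 'k1': -0.0021022142710146034, 'world_to_cam': array([[-0.02027226, -0.99972573,  0.01172567, -0.10401231],
       [ 0.98342801, -0.01782565,  0.18042061, -0.53895871],
       [-0.18016211,  0.01518889,  0.98351966, -0.98782081],
       [ 0.        ,  0.        ,  0.        ,  1.        ]])}
{'clock': 0.1, 'joint_pos': array([-1.36260199,  0.33280219, -0.06472174,  1.46084631,  0.02159707,
        1.34988938, -0.08849378]), 'joint_velocities': array([ 0.00016941, -0.00164014,  0.00016036, -0.00185536,  0.00189382,
       -0.00138899,  0.00117903]), 'tau': array([ 1.10363831e-03, -6.26740837e+01,  4.87163127e-02, -3.92427278e+01,
        1.61434704e-02,  6.89729219e-03, -7.40445785e-07]), 'position': array([0.14288568, 0.60812476, 0.24160484]), 'ee_rot': array([ 1.15118798e-01,  9.93351535e-01, -6.22990392e-04, -4.91118692e-05]), 'ft_force': array([ 0.73387848, -0.48802112,  0.12122733]), 'torque': array([ 0.00051791,  0.00934717, -0.03797441]), 'grasp_force': 0.0, 'grip_width': 1.0015748421460937}
```

View pics/scene0.png

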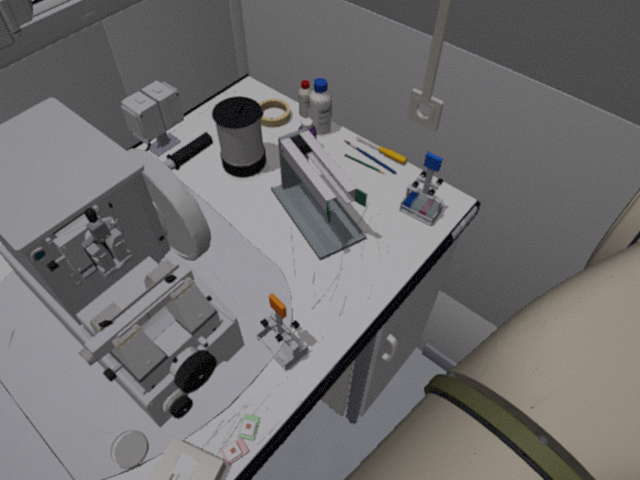

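View pics/top0.png

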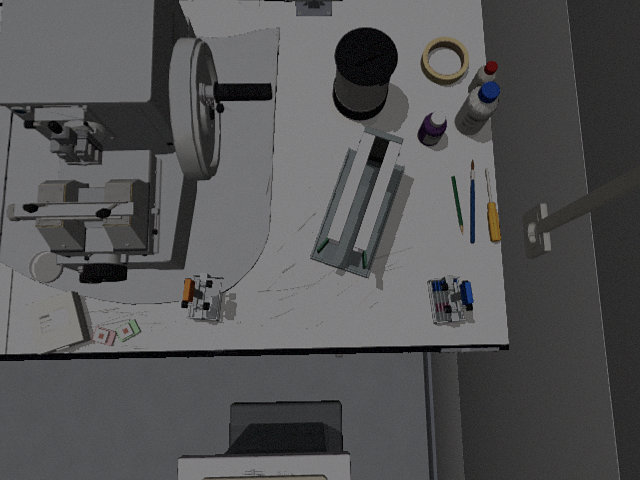

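The scene shows the blue-tab rack at scene (425,190)/top (455,298), the orange-tab rack at top (203,298), and the rail with green lips at top (322,243) and (363,258). The rail runs up to its far end near (385,140).

```bash
cat > h.py <<'E'
import numpy as np, cv2
from workcell import imaging
def ray(n,uv):
    m=imaging.camera_model(n);K=m["camera_matrix"];T=m["world_to_cam"]
    p=cv2.undistortPoints(np.array([[uv]],float),K,np.array([m["k1"],0,0,0]))[0,0]  # close: same radial model
    d=T[:3,:3].T@np.array([p[0],-p[1],-1.]); return -T[:3,:3].T@T[:3,3],d/np.linalg.norm(d)
def plane(n,uv,z):
    c,d=ray(n,uv); return c+d*(z-c[2])/d[2]
def tri(a,b):
    (c,d),(e,f)=ray("scene",a),ray("top",b)
    s=np.linalg.lstsq(np.c_[d,-f],e-c,rcond=None)[0]
    return (c+s[0]*d+e+s[1]*f)/2, np.linalg.norm(c+s[0]*d-e-s[1]*f)
def blobs(im,lo,hi,amin=15):
    m=cv2.inRange(cv2.cvtColor(im,cv2.COLOR_BGR2HSV),lo,hi)
    n,l,s,c=cv2.connectedComponentsWithStats(m)
    return [(c[i].round(1).tolist(),int(s[i,4]),s[i,:4].tolist(),cv2.minAreaRect(cv2.findNonZero((l==i).astype(np.uint8)))) for i in range(1,n) if s[i,4]>=amin]
E
python3 - <<'E'
from h import *
for n in("scene","top"):
    im=cv2.imread(f"pics/{n}0.png")
    for k,lo,hi in(("blue",(105,140,60),(125,255,255)),("orange",(5,170,100),(18,255,255)),("green",(60,90,20),(95,255,255))):
        for b in blobs(im,lo,hi): print(n,k,b)
im=cv2.imread("pics/top0.png")
a=cv2.resize(im[110:290,290:420],None,fx=4,fy=4,interpolation=cv2.INTER_CUBIC)[:, :]
cv2.imwrite("pics/rail.png",cv2.resize(im[115:285,300:415],None,fx=3.5,fy=3.5,interpolation=cv2.INTER_CUBIC))
b=cv2.imread("pics/scene0.png")
cv2.imwrite("pics/rack.png",np.hstack([cv2.resize(im[260:340,420:490],(400,457)),cv2.resize(b[145:225,395:465],(400,457))]))
E
```

```text
scene blue ([319.7, 84.4], 137, [314, 78, 13, 14], ((320.0, 84.5), (13.0, 12.0), 90.0))
scene blue ([377.4, 161.4], 55, [358, 149, 37, 24], ((376.05364990234375, 160.41708374023438), (42.71930694580078, 1.4322080612182617), 32.905242919921875))
scene blue ([432.4, 161.3], 216, [424, 152, 18, 19], ((432.2938537597656, 161.46392822265625), (16.753211975097656, 13.808708190917969), 23.96249008178711))
scene blue ([410.1, 198.8], 106, [404, 192, 14, 15], ((410.1153564453125, 198.57688903808594), (6.933752059936523, 15.808955192565918), 33.690067291259766))
scene orange ([276.7, 304.7], 173, [270, 294, 15, 24], ((276.7500305175781, 305.2500305175781), (24.041629791259766, 9.192387580871582), 45.0))
scene green ([360.1, 197.0], 94, [356, 190, 10, 15], ((360.0495300292969, 197.00494384765625), (9.253846168518066, 13.33349895477295), 5.710593223571777))
scene green ([328.2, 210.3], 27, [327, 203, 3, 15], ((328.0, 210.0), (14.0, 2.0), 90.0))
top blue ([490.4, 89.4], 235, [482, 82, 18, 16], ((490.5, 89.5), (15.0, 17.0), 90.0))
top blue ([472.3, 212.2], 90, [472, 181, 2, 61], ((472.5, 211.0), (
[... 479 characters left out ...]
op orange ([498.0, 231.4], 23, [497, 225, 4, 14], ((498.05999755859375, 231.5800018310547), (13.326967239379883, 2.2360680103302), 79.69515228271484))
top orange ([186.5, 288.6], 84, [184, 279, 7, 21], ((186.72950744628906, 288.97540283203125), (5.070001602172852, 20.461078643798828), 5.194429397583008))
top green ([456.9, 200.6], 134, [452, 177, 11, 48], ((456.8696594238281, 200.5222625732422), (48.012569427490234, 2.8850817680358887), 80.31121826171875))
top green ([322.5, 244.1], 31, [318, 238, 11, 13], ((322.554443359375, 244.0445556640625), (2.040432929992676, 14.986627578735352), 39.289405822753906))
top green ([364.5, 258.9], 35, [363, 251, 4, 16], ((364.5, 258.5), (15.0, 3.0), 90.0))
```

View pics/rail.png

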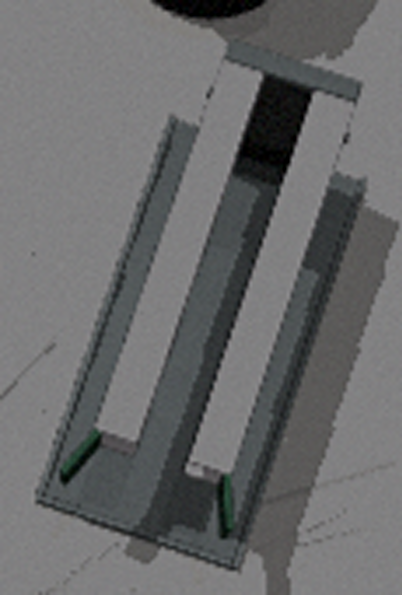

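View pics/rack.png

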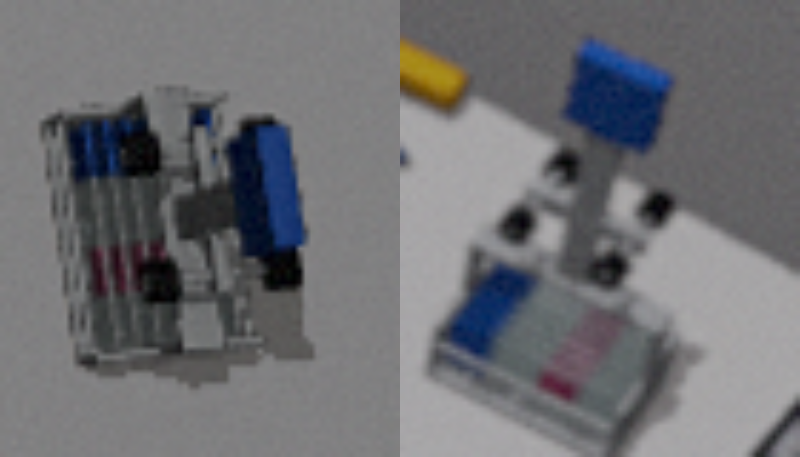

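The rail crop shows the two white top strips. The slot edges are near (136,454)/(188,464) and far (262,75)/(312,93) in crop pixels. In the rack crop, the bright top face of the blue tab has its corners at about (262,125), (290,125), (303,243) and (273,248), and the slides are blue and pink.

Run:
```python
from h import *
R=lambda u,v:(300+u/3.5-.36,115+v/3.5-.36)
pts={k:plane("top",R(*p),.162)[:2]*1000 for k,p in dict(nl=(98,432),nlr=(136,454),nrl=(188,464),nr=(232,478),fl=(228,58),flr=(262,75),frl=(312,93),fr=(357,102)).items()}
for k,p in pts.items(): print(k,p.round(1))
print("slot w",np.linalg.norm(pts["nlr"]-pts["nrl"]),np.linalg.norm(pts["flr"]-pts["frl"]),"outer",np.linalg.norm(pts["nl"]-pts["nr"]),"len",np.linalg.norm(pts["nl"]-pts["fl"]),np.linalg.norm(pts["nr"]-pts["fr"]))
for a,b in(("nl","fl"),("nlr","flr"),("nrl","frl"),("nr","fr")):
    d=pts[b]-pts[a];print("yaw",np.degrees(np.arctan2(d[1],d[0])))
m=np.mean([pts[k] for k in("nlr","nrl")],0);print("mouth",m, "outer mid",(pts["nl"]+pts["nr"])/2)
# green lips in two views
print("lipR",tri((360.1,197),(364.5,258.9)),"lipL",tri((328.2,210.3),(322.5,244.1)))
B=lambda u,v:(420+u/5.714-.4,260+v/5.714-.4)
q=np.array([plane("top",B(*p),.176)[:2]*1000 for p in((262,125),(290,125),(303,243),(273,248))]);print("tab",q.round(1),q.mean(0))
d=(q[0]+q[1]-q[2]-q[3])/2;print("len",np.linalg.norm(d),"yaw",np.degrees(np.arctan2(d[1],d[0])))
print("tri",tri((434.5,156.2),(468.95,292)))
# basket left edge rim z=.062
for p in((45,120),(80,362)): print(plane("top",B(*p),.0)[:2]*1000,plane("top",B(*p),.062)[:2]*1000)
```

```text
nl [ 525.8 -122.9]
nlr [ 514.7 -141. ]
nrl [ 509.4 -165.8]
nr [ 502.2 -186.7]
fl [ 715.  -192.2]
flr [ 705.8 -208.8]
frl [ 695.9 -233.4]
fr [ 690.9 -255.7]
slot w 25.424513166109378 26.491825213899716 outer 68.03744690106032 len 201.48646574235707 200.9152873405427
yaw -20.094674602358946
yaw -19.555308373294523
yaw -19.919346178393635
yaw -20.069562669588016
mouth [ 512.0259154  -153.38071255] outer mid [ 513.9726159  -154.82601708]
lipR (array([ 0.49175586, -0.18557045,  0.14442943]), np.float64(0.0001798826201567522)) lipL (array([ 0.51747237, -0.11470515,  0.14739812]), np.float64(0.001785836963731809))
tab [[ 446.5 -347.1]
 [ 446.3 -355.1]
 [ 412.5 -356.5]
 [ 411.2 -347.8]] [ 429.14015993 -351.6299926 ]
len 34.54702415820823 yaw 1.781274032419762
tri (array([ 0.4281832 , -0.35205461,  0.17597934]), np.float64(0.0020440574183528616))
[ 468.6302296  -321.31920346] [ 461.75346916 -308.41323578]
[ 386.13579863 -328.67044023] [ 384.0390891  -315.33851305]
```

The sizes agree: the slot measures 25–26 mm, the rail 201 mm, and the tab triangulates at 176 mm. The mouth is at (0.513, -0.154) with yaw -20°. The tab is at (0.429, -0.352) with yaw about 4°. I'll retreat towards the base, then swing around it in an arc.

>>> jog_arm(
  deltas=[
    {"gripper": 1, "offset": [0, -0.03, -0.02], "rotation": [0, 0, 0]},
    {"gripper": 1, "offset": [0, -0.045, 0], "rotation": [0, 0, 0]},
    {"gripper": 1, "offset": [0, -0.045, 0], "rotation": [0, 0, 0]},
    {"gripper": 1, "offset": [0, -0.045, 0], "rotation": [0, 0, 0]},
    {"gripper": 1, "offset": [0, -0.03, 0], "rotation": [0, 0, 0]},
    {"gripper": 1, "offset": [0, 0, 0], "rotation": [0, 0, 0]},
  ],
  newtons=50,
)

```text
clock: 0.7
position: [0.0979, 0.4159, 0.2625]
ee_rot: [0.115, 0.993, 0.0, 0.0]
ft_force: [-0.6, 1.3, 0.5]
grip_width: 0.998
grasp_force: 0.0
```

```bash
cat >> h.py <<'E'
from scipy.spatial.transform import Rotation as Ro
def delta(xyz,yaw):
    "tool-axis shift and turn (deg) from the measured pose to TCP xyz, pointing down, rack yaw (tool y at yaw-90)"
    from workcell import manip
    o=manip.get_obs();R=Ro.from_quat(o["ee_rot"]);a=np.radians(yaw-90)
    y=np.array([np.cos(a),np.sin(a),0]);z=np.array([0,0,-1.]);G=Ro.from_matrix(np.c_[np.cross(y,z),y,z])
    print("t",o["clock"],"pos",o["position"].round(4),"F",o["ft_force"].round(1),"grip",round(o["grip_width"],3),round(o["grasp_force"],1),"j",o["joint_pos"].round(2))
    print("tool axes xy\n",R.as_matrix()[:2,:2].round(3),"shift",R.inv().apply(np.array(xyz)-o["position"]).round(4),"turn",(R.inv()*G).as_rotvec(degrees=True).round(2))
E
python3 -c "
from h import *
delta((.4287,-.3517,.152),4)
B=lambda u,v:(420+u/5.714-.4,260+v/5.714-.4)
for p in((140,153),(160,280),(262,122),(283,272)): print(plane('top',B(*p),.1)*1000)"
```

```text
t 0.7 pos [0.0979 0.4159 0.2625] F [-0.6  1.3  0.5] grip 0.998 0.0 j [-1.35 -0.11 -0.09  1.91 -0.01  1.35 -0.1 ]
tool axes xy
 [[-0.973  0.229]
 [ 0.229  0.973]] shift [-0.4976 -0.6715  0.1106] turn [ 3.0000e-02 -0.0000e+00  1.6277e+02]
[ 446.68154118 -329.53924562  100.        ]
[ 407.30678708 -333.35008808  100.        ]
[ 455.62587847 -368.24584725  100.        ]
[ 409.01508095 -371.60920782  100.        ]
```

>>> jog_arm(
  deltas=[
    {"gripper": 1, "offset": [-0.024, -0.001, 0], "rotation": [0, 0, 3.25]},
    {"gripper": 1, "offset": [-0.048, -0.003, 0], "rotation": [0, 0, 6.5]},
    {"gripper": 1, "offset": [-0.048, -0.003, 0], "rotation": [0, 0, 6.5]},
    {"gripper": 1, "offset": [-0.048, -0.003, 0], "rotation": [0, 0, 6.5]},
    {"gripper": 1, "offset": [-0.048, -0.003, 0], "rotation": [0, 0, 6.5]},
    {"gripper": 1, "offset": [-0.048, -0.003, 0], "rotation": [0, 0, 6.5]},
    {"gripper": 1, "offset": [-0.048, -0.003, 0], "rotation": [0, 0, 6.5]},
    {"gripper": 1, "offset": [-0.048, -0.003, 0], "rotation": [0, 0, 6.5]},
    {"gripper": 1, "offset": [-0.048, -0.003, 0], "rotation": [0, 0, 6.5]},
    {"gripper": 1, "offset": [-0.048, -0.003, 0], "rotation": [0, 0, 6.5]},
    {"gripper": 1, "offset": [-0.048, -0.003, 0], "rotation": [0, 0, 6.5]},
    {"gripper": 1, "offset": [-0.048, -0.003, 0], "rotation": [0, 0, 6.5]},
    {"gripper": 1, "offset": [-0.048, -0.003, 0], "rotation": [0, 0, 6.5]},
    {"gripper": 1, "offset": [-0.048, -0.003, 0], "rotation": [0, 0, 6.5]},
    {"gripper": 1, "offset": [-0.048, -0.003, 0], "rotation": [0, 0, 6.5]},
    {"gripper": 1, "offset": [-0.024, -0.001, 0], "rotation": [0, 0, 6.5]},
    {"gripper": 1, "offset": [0, 0, 0], "rotation": [0, 0, 0]},
  ],
)

```text
clock: 2.4
position: [0.3937, -0.1504, 0.2624]
ee_rot: [0.842, 0.54, 0.0, 0.0]
ft_force: [0.1, 0.4, 0.7]
grip_width: 1.003
grasp_force: 0.0
```

```bash
python3 -c "
from h import *
delta((.4287,-.3517,.152),5)"
```

```text
t 2.4 pos [ 0.3937 -0.1504  0.2624] F [0.1 0.4 0.7] grip 1.003 0.0 j [-0.54 -0.24  0.7   1.96  0.16  1.37 -0.32]
tool axes xy
 [[ 0.417  0.909]
 [ 0.909 -0.417]] shift [-0.1684  0.1156  0.1105] turn [3.000e-02 0.000e+00 6.037e+01]
```

>>> jog_arm(
  deltas=[
    {"gripper": 1, "offset": [-0.034, 0.023, 0], "rotation": [0, 0, 0]},
    {"gripper": 1, "offset": [-0.034, 0.023, 0], "rotation": [0, 0, 0]},
    {"gripper": 1, "offset": [-0.034, 0.023, 0], "rotation": [0, 0, 0]},
    {"gripper": 1, "offset": [-0.034, 0.023, 0], "rotation": [0, 0, 0]},
    {"gripper": 1, "offset": [-0.0325, 0.0235, 0], "rotation": [0, 0, 0]},
    {"gripper": 1, "offset": [0, 0, 0], "rotation": [0, 0, 7.5]},
    {"gripper": 1, "offset": [0, 0, 0], "rotation": [0, 0, 7.5]},
    {"gripper": 1, "offset": [0, 0, 0], "rotation": [0, 0, 7.5]},
    {"gripper": 1, "offset": [0, 0, 0], "rotation": [0, 0, 7.5]},
    {"gripper": 1, "offset": [0, 0, 0], "rotation": [0, 0, 7.5]},
    {"gripper": 1, "offset": [0, 0, 0], "rotation": [0, 0, 7.5]},
    {"gripper": 1, "offset": [0, 0, 0], "rotation": [0, 0, 7.5]},
    {"gripper": 1, "offset": [0, 0, 0], "rotation": [0, 0, 7.9]},
    {"gripper": 1, "offset": [0, 0, 0], "rotation": [0, 0, 0]},
  ],
)

```text
clock: 3.8
position: [0.4323, -0.3469, 0.262]
ee_rot: [0.999, 0.049, -0.001, 0.001]
ft_force: [0.4, -0.2, -0.7]
grip_width: 1.001
grasp_force: 0.0
```

```bash
python3 -c "
from h import *
delta((.4287,-.3517,.152),5)"
```

```text
t 3.8 pos [ 0.4323 -0.3469  0.262 ] F [ 0.4 -0.2 -0.7] grip 1.001 0.0 j [-0.43  0.35  1.28  1.67 -0.34  1.38 -0.58]
tool axes xy
 [[ 0.995  0.097]
 [ 0.097 -0.995]] shift [-0.0039  0.0043  0.11  ] turn [0.07 0.09 0.59]
```

>>> jog_arm(
  deltas=[
    {"gripper": 1, "offset": [-0.004, 0.0043, 0], "rotation": [0, 0, 0.6]},
    {"gripper": 1, "offset": [0, 0, 0.02], "rotation": [0, 0, 0]},
    {"gripper": 1, "offset": [0, 0, 0.03], "rotation": [0, 0, 0]},
    {"gripper": 1, "offset": [0, 0, 0], "rotation": [0, 0, 0]},
  ],
)

```text
clock: 4.2
position: [0.4268, -0.3507, 0.2095]
ee_rot: [0.999, 0.045, -0.002, -0.001]
ft_force: [0.5, 0.1, 0.5]
grip_width: 0.999
grasp_force: 0.0
```

```bash
python3 -c "
from h import *
delta((.4287,-.3517,.152),5)"
```

```text
t 4.2 pos [ 0.4268 -0.3507  0.2095] F [0.5 0.1 0.5] grip 0.999 0.0 j [-0.38  0.39  1.23  1.74 -0.38  1.29 -0.54]
tool axes xy
 [[ 0.996  0.09 ]
 [ 0.09  -0.996]] shift [0.002  0.0013 0.0575] turn [-0.15  0.22  0.19]
```

>>> jog_arm(
  deltas=[
    {"gripper": 1, "offset": [0.001, 0.001, 0.019], "rotation": [0, 0, 0]},
    {"gripper": 1, "offset": [0.001, 0, 0.019], "rotation": [0, 0, 0]},
    {"gripper": 1, "offset": [0, 0, 0.019], "rotation": [0, 0, 0]},
    {"gripper": 1, "offset": [0, 0, 0], "rotation": [0, 0, 0]},
    {"gripper": 1, "offset": [0, 0, 0], "rotation": [0, 0, 0]},
  ],
)

```text
clock: 4.7
position: [0.4303, -0.3531, 0.1565]
ee_rot: [0.999, 0.044, 0.0, 0.0]
ft_force: [-0.2, -0.3, 0.1]
grip_width: 1.004
grasp_force: 0.0
```

Run:
```python
from h import *
delta((.4287,-.3517,.152),5)
im=imaging.camera("scene");t=imaging.camera("top")
cv2.imwrite("pics/g1.png",np.hstack([cv2.resize(t[250:350,400:500],(400,400)),cv2.resize(im[120:240,370:490],(400,400))]))
```

```text
t 4.7 pos [ 0.4303 -0.3531  0.1565] F [-0.2 -0.3  0.1] grip 1.004 0.0 j [-0.32  0.46  1.17  1.8  -0.45  1.19 -0.5 ]
tool axes xy
 [[ 0.996  0.088]
 [ 0.088 -0.996]] shift [-0.0015 -0.0016  0.0045] turn [ 0.04 -0.01  0.07]
```

View pics/g1.png

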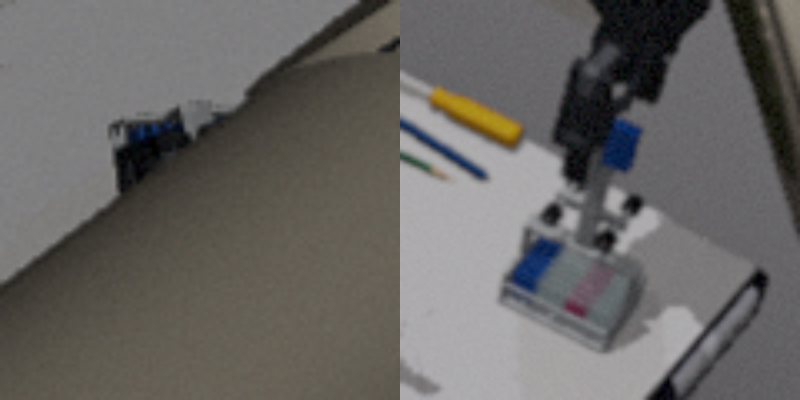

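In the scene view (right half), the fingers straddle the blue tab at crop (620,145), so I'm closing now.

>>> jog_arm(
  deltas=[
    {"gripper": 1, "offset": [-0.0015, -0.0015, 0.0045], "rotation": [0, 0, 0]},
    {"gripper": 0, "offset": [0, 0, 0], "rotation": [0, 0, 0]},
    {"gripper": 0, "offset": [0, 0, 0], "rotation": [0, 0, 0]},
    {"gripper": 0, "offset": [0, 0, 0], "rotation": [0, 0, 0]},
    {"gripper": 0, "offset": [0, 0, 0], "rotation": [0, 0, 0]},
    {"gripper": 0, "offset": [0, 0, 0], "rotation": [0, 0, 0]},
    {"gripper": 0, "offset": [0, 0, 0], "rotation": [0, 0, 0]},
    {"gripper": 0, "offset": [0, 0, 0], "rotation": [0, 0, 0]},
    {"gripper": 0, "offset": [0, 0, 0], "rotation": [0, 0, 0]},
    {"gripper": 0, "offset": [0, 0, 0], "rotation": [0, 0, 0]},
  ],
  newtons=50,
)

```text
clock: 5.8
position: [0.4286, -0.3512, 0.1508]
ee_rot: [0.999, 0.044, 0.0, 0.0]
ft_force: [-0.3, -0.6, 0.2]
grip_width: 0.107
grasp_force: 49.9
```

```bash
python3 -c "
from h import *
delta((.4287,-.3517,.152),5)"
```

```text
t 5.8 pos [ 0.4286 -0.3512  0.1508] F [-0.3 -0.6  0.2] grip 0.107 49.9 j [-0.32  0.46  1.16  1.81 -0.45  1.18 -0.5 ]
tool axes xy
 [[ 0.996  0.088]
 [ 0.088 -0.996]] shift [ 0.0001  0.0005 -0.0012] turn [ 0.   -0.    0.02]
```

Grasp holds at 49.9 N. Next: lift 48 mm, move in front of the mouth and turn to the rail's yaw.

>>> jog_arm(
  deltas=[
    {"gripper": 0, "offset": [0, 0, -0.012], "rotation": [0, 0, 0]},
    {"gripper": 0, "offset": [0, 0, -0.02], "rotation": [0, 0, 0]},
    {"gripper": 0, "offset": [0, 0, -0.016], "rotation": [0, 0, 0]},
    {"gripper": 0, "offset": [0, -0.015, 0], "rotation": [0, 0, 0]},
    {"gripper": 0, "offset": [0, -0.03, 0], "rotation": [0, 0, 0]},
    {"gripper": 0, "offset": [0, -0.03, 0], "rotation": [0, 0, 0]},
    {"gripper": 0, "offset": [0, -0.03, 0], "rotation": [0, 0, 0]},
    {"gripper": 0, "offset": [0, -0.03, 0], "rotation": [0, 0, 0]},
    {"gripper": 0, "offset": [0, -0.03, 0], "rotation": [0, 0, 0]},
    {"gripper": 0, "offset": [0, -0.03, 0], "rotation": [0, 0, 0]},
    {"gripper": 0, "offset": [0, -0.025, 0], "rotation": [0, 0, 0]},
    {"gripper": 0, "offset": [0, -0.015, 0], "rotation": [0, 0, 4]},
    {"gripper": 0, "offset": [0, 0, 0], "rotation": [0, 0, 5]},
    {"gripper": 0, "offset": [0, 0, 0], "rotation": [0, 0, 5]},
    {"gripper": 0, "offset": [0, 0, 0], "rotation": [0, 0, 5]},
    {"gripper": 0, "offset": [0, 0, 0], "rotation": [0, 0, 4]},
    {"gripper": 0, "offset": [0, 0, 0], "rotation": [0, 0, 2]},
    {"gripper": 0, "offset": [0, 0, 0], "rotation": [0, 0, 0]},
    {"gripper": 0, "offset": [0, 0, 0], "rotation": [0, 0, 0]},
  ],
)

```text
clock: 7.7
position: [0.408, -0.1208, 0.1993]
ee_rot: [0.985, -0.173, -0.0, -0.0]
ft_force: [-0.1, -1.1, -2.0]
grip_width: 0.108
grasp_force: 49.6
```

Run:
```python
from h import *
delta((.4096,-.1165,.1988),-20)
im=imaging.camera("scene");t=imaging.camera("top")
cv2.imwrite("pics/m1.png",np.hstack([cv2.resize(t[150:350,220:420],(400,400)),cv2.resize(im[130:330,250:450],(400,400))]))
```

```text
t 7.7 pos [ 0.408  -0.1208  0.1993] F [-0.1 -1.1 -2. ] grip 0.108 49.6 j [-0.8  -0.22  0.9   2.05  0.18  1.24 -1.89]
tool axes xy
 [[ 0.94  -0.341]
 [-0.341 -0.94 ]] shift [ 0.0001 -0.0046  0.0005] turn [-0.04  0.06  0.04]
```

View pics/m1.png

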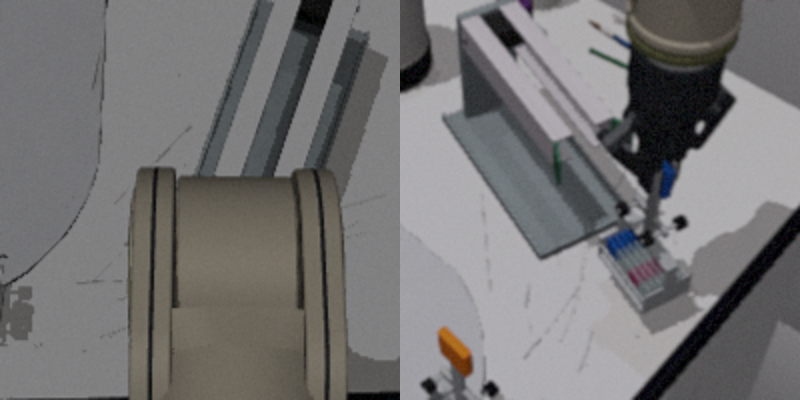

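The scene view shows the rack hanging upright before the mouth. The lip is at crop (558,160) and the basket at (645,270). I'll centre it and advance along the rail.

>>> jog_arm(
  deltas=[
    {"gripper": 0, "offset": [0, -0.0045, 0], "rotation": [0, 0, 0]},
    {"gripper": 0, "offset": [0.01, 0, 0], "rotation": [0, 0, 0]},
    {"gripper": 0, "offset": [0.015, 0, 0], "rotation": [0, 0, 0]},
    {"gripper": 0, "offset": [0.015, 0, 0], "rotation": [0, 0, 0]},
    {"gripper": 0, "offset": [0.015, 0, 0], "rotation": [0, 0, 0]},
    {"gripper": 0, "offset": [0.015, 0, 0], "rotation": [0, 0, 0]},
    {"gripper": 0, "offset": [0.01, 0, 0], "rotation": [0, 0, 0]},
    {"gripper": 0, "offset": [0.01, 0, 0], "rotation": [0, 0, 0]},
    {"gripper": 0, "offset": [0.01, 0, 0], "rotation": [0, 0, 0]},
    {"gripper": 0, "offset": [0, 0, 0], "rotation": [0, 0, 0]},
    {"gripper": 0, "offset": [0, 0, 0], "rotation": [0, 0, 0]},
  ],
)

```text
clock: 8.9
position: [0.5032, -0.1504, 0.1987]
ee_rot: [0.985, -0.173, -0.001, 0.0]
ft_force: [-0.4, -0.1, -1.9]
grip_width: 0.113
grasp_force: 49.6
```

Run:
```python
from h import *
u=np.array([.9397,-.342]);p=np.array([.513,-.1541])+.138*u
delta((*p,.1988),-20)
im=imaging.camera("scene")
cv2.imwrite("pics/m2.png",cv2.resize(im[120:280,270:430],(640,600),interpolation=cv2.INTER_CUBIC))
```

```text
t 8.9 pos [ 0.5032 -0.1504  0.1987] F [-0.4 -0.1 -1.9] grip 0.113 49.6 j [-0.72  0.22  1.06  1.82 -0.2   1.22 -1.53]
tool axes xy
 [[ 0.94  -0.342]
 [-0.342 -0.94 ]] shift [ 0.1485  0.0002 -0.0003] turn [0.03 0.11 0.02]
```

View pics/m2.png

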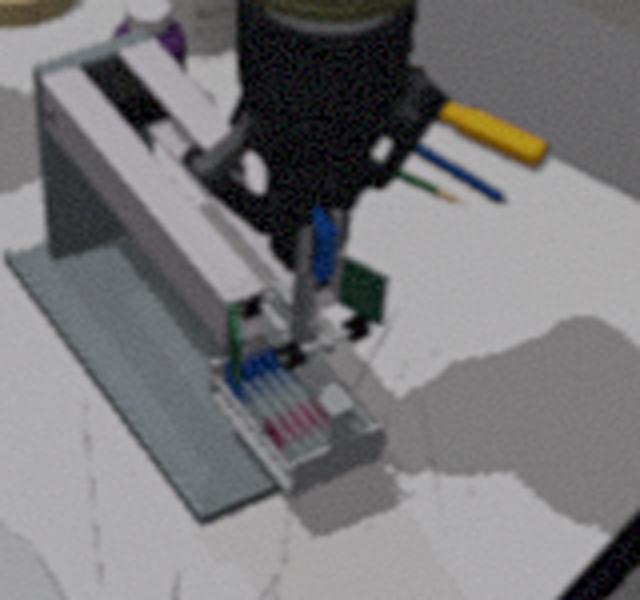

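The front rollers are inside the mouth at (245,305), between the lips at (235,335) and (362,290), with no contact force. I'll slide on.

>>> jog_arm(
  deltas=[
    {"gripper": 0, "offset": [0.01, 0, 0], "rotation": [0, 0, 0]},
    {"gripper": 0, "offset": [0.015, 0, 0], "rotation": [0, 0, 0]},
    {"gripper": 0, "offset": [0.015, 0, 0], "rotation": [0, 0, 0]},
    {"gripper": 0, "offset": [0.015, 0, 0], "rotation": [0, 0, 0]},
    {"gripper": 0, "offset": [0.015, 0, 0], "rotation": [0, 0, 0]},
    {"gripper": 0, "offset": [0.015, 0, 0], "rotation": [0, 0, 0]},
    {"gripper": 0, "offset": [0.015, 0, 0], "rotation": [0, 0, 0]},
    {"gripper": 0, "offset": [0.015, 0, 0], "rotation": [0, 0, 0]},
    {"gripper": 0, "offset": [0.01, 0, 0], "rotation": [0, 0, 0]},
    {"gripper": 0, "offset": [0.01, 0, 0], "rotation": [0, 0, 0]},
    {"gripper": 0, "offset": [0, 0, 0.003], "rotation": [0, 0, 0]},
    {"gripper": 0, "offset": [0, 0, 0.003], "rotation": [0, 0, 0]},
    {"gripper": 0, "offset": [0, 0, 0], "rotation": [0, 0, 0]},
    {"gripper": 0, "offset": [0, 0, 0], "rotation": [0, 0, 0]},
  ],
)

```text
clock: 10.35
position: [0.63, -0.1963, 0.1928]
ee_rot: [0.985, -0.174, -0.001, -0.001]
ft_force: [-0.2, 0.2, -2.3]
grip_width: 0.111
grasp_force: 49.6
```

Run:
```python
from h import *
u=np.array([.9397,-.342]);p=np.array([.513,-.1541])+.138*u
delta((*p,.1908),-20)
```

```text
t 10.35 pos [ 0.63   -0.1963  0.1928] F [-0.2  0.2 -2.3] grip 0.111 49.6 j [-0.39  0.58  0.92  1.46 -0.47  1.33 -1.36]
tool axes xy
 [[ 0.94  -0.342]
 [-0.342 -0.94 ]] shift [0.0137 0.0004 0.002 ] turn [-0.04  0.09  0.02]
```

>>> jog_arm(
  deltas=[
    {"gripper": 0, "offset": [0.003, 0, 0.001], "rotation": [0, 0, 0]},
    {"gripper": 0, "offset": [0.003, 0, 0], "rotation": [0, 0, 0]},
    {"gripper": 0, "offset": [0.002, 0, 0], "rotation": [0, 0, 0]},
    {"gripper": 0, "offset": [0.002, 0, 0], "rotation": [0, 0, 0]},
    {"gripper": 0, "offset": [0.002, 0, 0], "rotation": [0, 0, 0]},
    {"gripper": 0, "offset": [0.001, 0, 0.0005], "rotation": [0, 0, 0]},
    {"gripper": 0, "offset": [0, 0, 0], "rotation": [0, 0, 0]},
    {"gripper": 0, "offset": [0, 0, 0], "rotation": [0, 0, 0]},
  ],
)

```text
clock: 11.15
position: [0.6425, -0.2011, 0.1912]
ee_rot: [0.985, -0.174, -0.001, -0.0]
ft_force: [-0.1, 0.3, -1.4]
grip_width: 0.106
grasp_force: 49.6
```

Run:
```python
from h import *
u=np.array([.9397,-.342]);p=np.array([.513,-.1541])+.138*u
delta((*p,.1908),-20)
im=imaging.camera("scene")
cv2.imwrite("pics/m3.png",cv2.resize(im[100:260,240:400],(640,600),interpolation=cv2.INTER_CUBIC))
```

```text
t 11.15 pos [ 0.6425 -0.2011  0.1912] F [-0.1  0.3 -1.4] grip 0.106 49.6 j [-0.37  0.61  0.91  1.42 -0.48  1.34 -1.36]
tool axes xy
 [[ 0.94  -0.342]
 [-0.342 -0.94 ]] shift [0.0002 0.0001 0.0004] turn [-0.02  0.08  0.01]
```

View pics/m3.png

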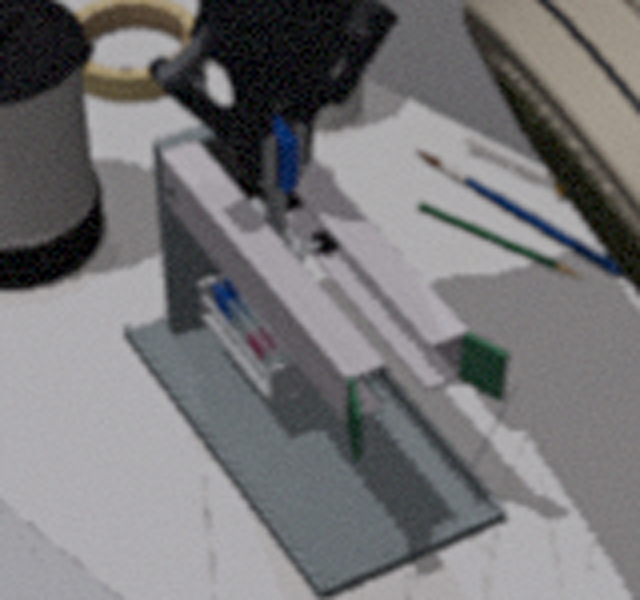

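The rack is well inside the rail. I'll push a little further to feel the stop and seat the rollers.

>>> jog_arm(
  deltas=[
    {"gripper": 0, "offset": [0.001, 0, 0], "rotation": [0, 0, 0]},
    {"gripper": 0, "offset": [0.001, 0, 0], "rotation": [0, 0, 0]},
    {"gripper": 0, "offset": [0.001, 0, 0], "rotation": [0, 0, 0]},
    {"gripper": 0, "offset": [0, 0, 0], "rotation": [0, 0, 0]},
    {"gripper": 0, "offset": [0, 0, 0], "rotation": [0, 0, 0]},
  ],
)

```text
clock: 11.7
position: [0.645, -0.2019, 0.1911]
ee_rot: [0.985, -0.174, -0.001, -0.0]
ft_force: [-4.1, 2.6, -0.2]
grip_width: 0.109
grasp_force: 49.9
```

The stop is felt (about 5 N). I'll back off 1 mm, open, and withdraw up.

>>> jog_arm(
  deltas=[
    {"gripper": 0, "offset": [-0.001, 0, 0], "rotation": [0, 0, 0]},
    {"gripper": 0, "offset": [0, 0, 0], "rotation": [0, 0, 0]},
    {"gripper": 0.5, "offset": [0, 0, 0], "rotation": [0, 0, 0]},
    {"gripper": 0.7, "offset": [0, 0, 0], "rotation": [0, 0, 0]},
    {"gripper": 0.7, "offset": [0, 0, 0], "rotation": [0, 0, 0]},
    {"gripper": 0.7, "offset": [0, 0, 0], "rotation": [0, 0, 0]},
    {"gripper": 0.7, "offset": [0, 0, 0], "rotation": [0, 0, 0]},
    {"gripper": 0.7, "offset": [0, 0, 0], "rotation": [0, 0, 0]},
    {"gripper": 0.7, "offset": [0, 0, -0.01], "rotation": [0, 0, 0]},
    {"gripper": 0.7, "offset": [0, 0, -0.02], "rotation": [0, 0, 0]},
    {"gripper": 0.7, "offset": [0, 0, -0.03], "rotation": [0, 0, 0]},
    {"gripper": 0.7, "offset": [0, 0, -0.03], "rotation": [0, 0, 0]},
    {"gripper": 0.7, "offset": [0, 0, -0.02], "rotation": [0, 0, 0]},
    {"gripper": 0.7, "offset": [0, 0, 0], "rotation": [0, 0, 0]},
    {"gripper": 0.7, "offset": [0, 0, 0], "rotation": [0, 0, 0]},
  ],
)

```text
clock: 13.2
position: [0.6446, -0.202, 0.3018]
ee_rot: [0.985, -0.174, -0.0, -0.0]
ft_force: [-0.2, 0.7, -1.0]
grip_width: 0.7
grasp_force: 0.0
```

Run:
```python
from h import *
u=np.array([.9397,-.342]);p=np.array([.513,-.1541])+.138*u
delta((*p,.1908),-20)
im=imaging.camera("scene")
for b in blobs(im,(105,140,60),(125,255,255)): print(b[:3])
cv2.imwrite("pics/m4.png",cv2.resize(im[100:260,240:400],(640,600),interpolation=cv2.INTER_CUBIC))
m=imaging.camera_model("scene")
q=m["world_to_cam"]@np.r_[p,.198,1];K=m["camera_matrix"];s=np.array([q[0],-q[1]])/-q[2];s*=1+m["k1"]*(s@s);print("expected tab centre",K[0,0]*s+K[:2,2])
```

```text
t 13.2 pos [ 0.6446 -0.202   0.3018] F [-0.2  0.7 -1. ] grip 0.7 0.0 j [-0.35  0.56  0.95  1.25 -0.45  1.54 -1.39]
tool axes xy
 [[ 0.94  -0.342]
 [-0.342 -0.94 ]] shift [-2.00e-03  1.00e-04  1.11e-01] turn [-0.03  0.02  0.01]
([316.7, 84.3], 59, [314, 78, 6, 14])
([307.6, 138.1], 164, [302, 128, 12, 22])
([371.4, 157.5], 35, [360, 150, 23, 15])
([295.1, 178.1], 26, [293, 175, 6, 8])
expected tab centre [307.87251293 139.82464121]
```

View pics/m4.png

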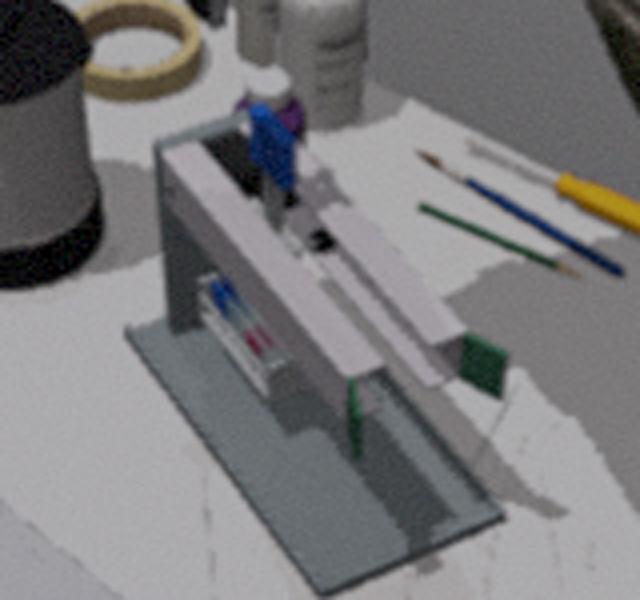

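The rack hangs upright at the stop. The tab's blob is at (307.6,138.1), against an expected (307.9,139.8), and the arm is clear.

```bash
python3 -c "
from workcell import workorder
print(workorder.hand_in())"
```

```text
the job is handed in; nothing more can be done
None
```

The loaded rack (blue tab) hangs in the drain rail, pushed to the end stop and released with the arm clear; the empty rack was never touched, and I handed the job in at about 13 s without seeing the verdict.

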